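# Release the nozzle from the sleeve coupler

### The job

Take the spray nozzle off the coupler: pull its spring collar straight up, turn it counter-clockwise (seen from above) all the way to its other notch and let it spring fully down there, and only then lift the nozzle out. Stand the nozzle upright on the floor of the shallow grey tray beside the part already there, and let go. Do not knock over that part, the small flask or the jar, and never force the collar round while it is down.

Things in the scene. Friction and masses are not known exactly. Their poses are not given: they have to be found in the camera images.
- coupler: fixed steel coupler, upright, on a dark 110 x 110 x 12 mm plate; origin under the plate's centre on the table. Its z is the axis of coupler, collar and nozzle. A flange (diameter 76, top at 42 mm) has two curved ridges 7 mm high, radius 28 to 37 mm, over 10 to 60 and 190 to 240 degrees from +x. A pipe stub of 20 mm diameter sticks out to +x, 24 mm up, to 55 mm from the axis
- seat (a point): centre of the flat seat on which the nozzle stands, on the coupler's axis, 64 mm above the table, axes as the coupler's. Four small keys 4 mm high beside the nozzle's wings keep it from turning
- collar_grip (a point): point on the brass collar's axis at the height to grip: 69 mm above the table when down, 8 mm below its top. The collar is a ring (outer diameter 52, inner 46, from 43 to 77 mm up when down) with two upright grip flats, 24 mm wide, 30 tall, 54 apart over their faces, facing this frame's +y and -y. The frame turns and rises with it; at turn 0 its axes are the coupler's
- collar_lift (a joint): height of the collar above fully down, 0 to 0.011 m; a spring pushes it down with 6 N (down) to 10 N (up). Two pins near its lower edge, along collar_grip's +x and -x, sit in notches beside the ridges; raise it 8 to 10 mm for them to clear. Left on top of a ridge it stays at about 0.007
- collar_turn (a joint): 0 (locked, flats in line with the nozzle's wings) to 1.22 rad (released, 70 degrees counter-clockwise from above, end stop); light friction; while down it is caught in the notch at either end with about 0.1 rad of play. Two tabs inside the top edge, at the flats, reach in to 15.5 mm from the axis and cover the nozzle's wings at 0, so that it cannot come out
- nozzle: steel nozzle 43 mm tall, 0.08 to 0.17 kg; origin at the centre of its flat underside, z up its axis: knurled stem of 24 mm diameter from 7 to 37 mm, then a cone; foot disc 26 mm in diameter, 6 thick, with two wings along +y and -y, 10 mm wide, 39 over both. At the start it stands on the seat, its top 107 mm above the table, 30 mm above the collar's top
- tray: fixed shallow open tray of grey plastic, 150 (x) by 220 (y) by 20 mm high outside, walls 4 mm, floor 4 mm thick (its top 4 mm above the table); origin under its centre on the table
- spare: other steel part standing in the tray's +y half, 44 mm tall, 32 mm diameter foot, 28 mm diameter head; origin at the centre of its underside, to be left standing in the tray
- flask: small white bottle, 32 mm diameter, 75 mm tall, standing between coupler and tray; origin at the centre of its underside, to be left standing
- jar: glass jar with white lid, 60 mm diameter, 75 mm tall, standing behind; origin at the centre of its underside, to be left standing
Not all that is in view belongs to the job. Leave any green or pink look-alike of the spare alone.

How it is judged:
On the way, in this order (a step that is already met when the one before it is completed fails the run):
1. the collar is pulled up at least 7 mm with the nozzle on its seat (value of joint collar_lift above 0.007 m and distance between nozzle and seat below 0.01 m), for 0.1 s.
2. the collar is turned counter-clockwise to its other notch (over 1.05 rad) and is down there (within 2.5 mm), the nozzle still on its seat (value of joint collar_turn above 1.05 rad and value of joint collar_lift below 0.0025 m and distance between nozzle and seat below 0.01 m), for 0.2 s.
3. the nozzle is lifted out, over 30 mm above the seat (z of nozzle in the frame of seat above 0.03 m).
At the end, for the whole second after the job is handed in: the nozzle stands upright (within 0.15 rad) and at rest on the tray's floor (its underside within 8 mm of the table's height, its centre inside the tray's walls); the collar is in its released notch (turn over 1.05 rad) and down within 2.5 mm; the spare part still stands in the tray (x of nozzle in the frame of tray between -0.07 and 0.07 m and y of nozzle in the frame of tray between -0.105 and 0.105 m and z of nozzle in the frame of tray below 0.008 m and angle between nozzle's own z axis and vertical below 0.15 rad and linear speed of nozzle below 0.02 m/s and value of joint collar_turn above 1.05 rad and value of joint collar_lift below 0.0025 m and z of spare in the frame of tray below 0.01 m and angle between spare's own z axis and vertical below 0.3 rad); the robot touches nothing.
It fails at once if the spare part, the flask or the jar is knocked over (tilted beyond 0.5 rad) (angle between any of spare, flask, jar's own z axis and vertical above 0.5 rad).
It fails at once if the collar is forced round while down (turned 0.25 to 0.85 rad with less than 4 mm of lift) (value of joint collar_turn between 0.25 and 0.85 rad and value of joint collar_lift below 0.004 m).
It also fails if it takes over 58 s, if anything falls off the work surface, if the arm or the gripper's body presses on something with over 40 N, if the wrist force passes 120 N, or if a joint passes its speed limit or range.

### The arm

A 6-joint arm with a two-finger parallel gripper is mounted at the origin on the work surface. World frame = base frame: x ahead of the robot, y to its left, z up, the work surface at z = 0. Lengths are in m, angles in rad, forces in N, time in s.
With the tool pointing down it reaches from about 0.425 to 0.95 m from the base axis. Payload 3.5 kg.
Tool frame: the origin (TCP) lies at the very end of the fingers, on their centre line; the grasp point (between the pads) lies 19 mm behind it; z points along the fingers, y is the direction in which the jaws open and shut (so a half turn about z gives the same grasp; the last joint's range is limited). The gripper opens to 85 mm and grips with 20 to 120 N. Pads are 22 mm wide; open, the fingers measure 114 mm over their backs; the gripper's body (76 mm by 85 mm) begins 54 mm behind the grasp point. The pads swing forward as they close: fully open they stand 13 mm farther back than shut.
Start: joints at [-1.287, 0.286, 1.577, -0, 1.279, -0.15], TCP at [0.284, -0.612, 0.231] pointing down, gripper open.
Joint ranges: [-2.77, 2.77], [-0.9, 2.22], [0.21, 2.48], [-1.53, 4.67], [0.24, 2.81], [-2.84, 2.84]. Speed limits (rad/s): [2.79, 2.79, 3.14, 3.14, 3.14, 3.14].

### API

Orientations are given as a unit quaternion [x, y, z, w].
In Python, from plant import ctrl, eyes, ticket gives the robot as it stands.
- The arm moves only by the tool send_rows, never from a script. Its arguments are lists of equal length, an entry for each row: "translation": the shift along the tool's x, y, z in units of 30 mm (1.0 is 30 mm), a list of three; "rotation": the turn, a rotation vector about the tool's x, y, z in units of 5 degrees (1.0 is 5 degrees), a list of three; "grip": the finger opening in mm, from 0 to 85.4. A call has 1 to 5 rows; each row shifts and turns the commanded pose from where the row before left it, along the tool's axes as they then stand; what a row does not reach is not made up. A row lasts 1/8 s, in which the tool goes at most 62.5 mm and 10.7 degrees, less where a joint would pass 70% of its speed; a pose out of reach is approached as far as the arm can. A call is refused whole if a number of a shift passes 1 or a number of a turn 1, either way. A call with a gripper value outside its range is refused whole. The fingers move at their own pace and stop on an object; "squeeze" is the grip in N (left out, the last holds). Time passes only in rows, so rows that do not move let the fingers close. It gives the time, the measured TCP pose, the force and the opening at its end, in the units of the state.
- ctrl.get_state(): the state, without advancing time (a new reading comes with each control period).
- eyes.read_camera(name): name is "side" or "top" or "wrist"; returns a dict with "image" (400x640x3 uint8, blue, green, red), "mtx" (3x3 intrinsics, pixels), "xyz" and "orientation" of the camera in the world; the wrist camera has in their place "hand_eye" (4x4, takes a point from camera to tool coordinates, whose origin is the TCP and whose axes are the flange's). Camera axes: x right, y down, z forward; pixel columns grow to the right and rows downward; lengths in m; the calibration is good to about 2 mm. A picture is of the moment at which its call begins: read the wrist's pose just before it. There is no depth.
- ticket.sign_off(): hands the job in, once; it reports no verdict.
The state is a dict: "time": time; "qpos": joint angles; "dq": joint speeds; "joint_efforts": joint torques, N m; "eef_pos": TCP position; "tcp_rot": TCP orientation; "contact_force": force on the tool from outside, world axes, zero at the start; "wrist_torque": the same for the moment, N m; "opening": opening from 0.0 (shut) to 1.0 (fully open).
Only numpy, scipy, OpenCV 4.12 (cv2) and the standard library are available. Lean on these libraries where they do the work, as an engineer would, in place of code of your own. Each camera call takes 0.05 s, during which the arm holds its last target. There are 200 camera calls.

## Working session

There is one attempt and no reset: what is moved stays moved. The work goes in short steps, Python scripts to look and compute and a tool call to move; the robot and the scene stay as the last step left them, time stands still between calls to the robot, and variables do not carry over. Pictures are saved under pics/ and viewed, about 8 in all and at most 12, crops included, and the job is handed in when it is done.

Besides the shell and the picture viewer there is one more tool, called after ">>>" by a JSON object that holds its "name" and its "arguments", one argument or row to a line. send_rows: Moves the arm, as the interface text tells. Its arguments: {"type":"object","properties":{"translation":{"type":"array"},"rotation":{"type":"array"},"grip":{"type":"array"},"squeeze":{"type":"number"}},"required":["translation","rotation","grip"]}

```bash
mkdir -p pics; cat > h.py <<'E'
import numpy as np, cv2
from scipy.spatial.transform import Rotation as R
from plant import ctrl, eyes, ticket
def cam(name):
    s=ctrl.get_state(); c=eyes.read_camera(name)
    if 'hand_eye' in c:
        T=np.eye(4);T[:3,:3]=R.from_quat(s['tcp_rot']).as_matrix();T[:3,3]=s['eef_pos']
        T=T@np.array(c['hand_eye'])
    else:
        T=np.eye(4);o=np.array(c['orientation']);T[:3,:3]=o if o.shape==(3,3) else R.from_quat(o).as_matrix();T[:3,3]=c['xyz']
    return c['image'],np.array(c['mtx']),T
def plane(uv,K,T,z):
    uv=np.atleast_2d(uv);d=(T[:3,:3]@np.linalg.inv(K)@np.c_[uv,np.ones(len(uv))].T).T
    return T[:3,3]+d*((z-T[2,3])/d[:,2])[:,None]
def proj(p,K,T):
    p=np.atleast_2d(p);q=(p-T[:3,3])@T[:3,:3]@K.T
    return q[:,:2]/q[:,2:]
E
python3 - <<'E'
from h import *
np.set_printoptions(precision=4,suppress=True)
s=ctrl.get_state();print(s)
for n in('top','side','wrist'):
    im,K,T=cam(n);cv2.imwrite(f'pics/{n}0.png',im);np.savez(f'{n}0.npz',im=im,K=K,T=T);print(n,K,T)
E
```

```text
{'time': 0.0, 'qpos': array([-1.287 ,  0.2872,  1.5782,  0.    ,  1.2786, -0.15  ]), 'dq': array([-0.0019,  0.0005,  0.0004,  0.0003,  0.0005,  0.0009]), 'joint_efforts': array([ -0.0001, -40.5989, -29.2622,  -0.0002,   0.0059,  -0.    ]), 'eef_pos': array([ 0.2836, -0.6118,  0.2299]), 'tcp_rot': array([ 0.9766,  0.2152, -0.0001, -0.0012]), 'contact_force': array([-0.1336,  0.3631,  0.7129]), 'wrist_torque': array([0.0155, 0.0237, 0.0087]), 'opening': 1.0025936235231778}
top [[396.834    0.     318.6753]
 [  0.     396.834  196.6848]
 [  0.       0.       1.    ]] [[ 0.0184 -0.9961  0.0859  0.5011]
 [-0.9998 -0.0181  0.0049  0.1224]
 [-0.0033 -0.086  -0.9963  0.9136]
 [ 0.      0.      0.      1.    ]]
side [[375.8444   0.     318.3368]
 [  0.     375.8444 201.3489]
 [  0.       0.       1.    ]] [[-0.7398 -0.4001  0.541   0.0699]
 [-0.6729  0.4412 -0.5938  0.6302]
 [-0.0011 -0.8033 -0.5956  0.6122]
 [ 0.      0.      0.      1.    ]]
wrist [[348.8893   0.     323.1932]
 [  0.     348.8893 195.1158]
 [  0.       0.       1.    ]] [[ 0.4203 -0.8642 -0.2765  0.3536]
 [-0.9074 -0.4014 -0.1244 -0.5787]
 [-0.0035  0.3032 -0.9529  0.3727]
 [ 0.      0.      0.      1.    ]]
```

View pics/top0.png

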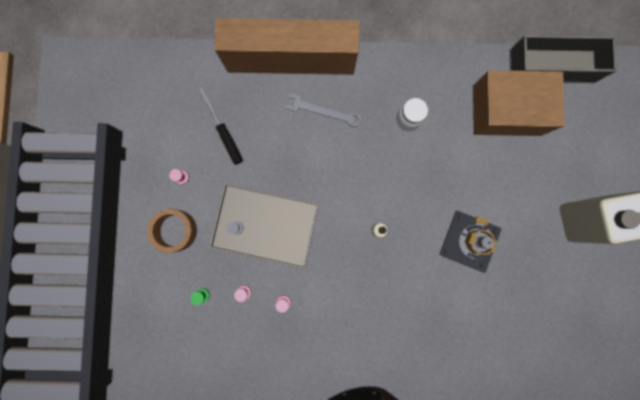

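View pics/side0.png

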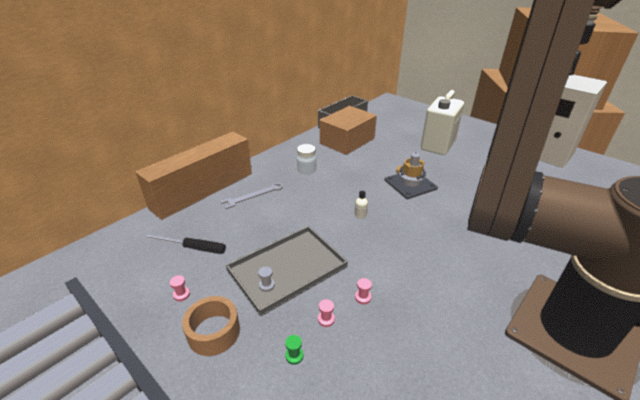

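The top view shows the tray at about (265,225), with the spare at (235,228). The flask is at (380,230), the coupler plate at (471,241) and the jar at (413,112). Next I'll measure these.

```bash
python3 - <<'E'
from h import *
np.set_printoptions(precision=4,suppress=True)
d=np.load('top0.npz');im,K,T=d['im'],d['K'],d['T']
g=cv2.cvtColor(im,cv2.COLOR_BGR2GRAY);hsv=cv2.cvtColor(im,cv2.COLOR_BGR2HSV)
print('tray px',im[250,290],'table',im[300,400],'plate',im[258,460])
def quad(mask,roi):
    m=np.zeros_like(g);x0,y0,x1,y1=roi;m[y0:y1,x0:x1]=mask[y0:y1,x0:x1]*255
    m=cv2.morphologyEx(m.astype(np.uint8),cv2.MORPH_OPEN,np.ones((3,3)))
    c=max(cv2.findContours(m,cv2.RETR_EXTERNAL,2)[0],key=cv2.contourArea)
    r=cv2.minAreaRect(cv2.convexHull(c));return cv2.boxPoints(r),r
tr=(im[...,2].astype(int)-im[...,0])>8
for nm,mask,roi,z in(('tray',tr,(200,175,330,280),.012),('plate',g<62,(425,200,520,285),.012)):
    b,r=quad(mask,roi);p=plane(b,K,T,z);print(nm,r);print(p[:,:2],p.mean(0)[:2])
    for i in range(2):
        e=p[i+1]-p[i];print(' edge',np.linalg.norm(e),np.degrees(np.arctan2(e[1],e[0])))
print('nozzle top',plane([487,242],K,T,.107));print('flask',plane([380,230],K,T,.07));print('jar',plane([415,109],K,T,.075));print('spare',plane([235,228],K,T,.048))
a=cv2.resize(im[195:290,420:540],None,fx=5,fy=5,interpolation=cv2.INTER_CUBIC)
cv2.imwrite('pics/coup.png',a)
E
```

```text
tray px [155 163 169] table [128 124 124] plate [68 62 61]
tray ((264.88232421875, 225.52940368652344), (94.1478042602539, 65.29605865478516), 12.52880859375)
[[0.46   0.3658]
 [0.6054 0.3394]
 [0.5624 0.1282]
 [0.4183 0.1573]] [0.5115 0.2477]
 edge 0.14774239416084028 -10.301276828675574
 edge 0.21553263468398015 -101.51085644437241
plate ((444.0, 251.0), (6.0, 4.0), 90.0)
[[ 0.4678 -0.1532]
 [ 0.468  -0.1622]
 [ 0.4546 -0.162 ]
 [ 0.4544 -0.1531]] [ 0.4612 -0.1576]
 edge 0.009002718831230931 -88.93624515239506
 edge 0.013406097911550924 179.47691129491378
nozzle top [[ 0.485  -0.2149  0.107 ]]
flask [[ 0.5054 -0.0046  0.07  ]]
jar [[ 0.7673 -0.0781  0.075 ]]
spare [[0.504  0.3074 0.048 ]]
```

View pics/coup.png

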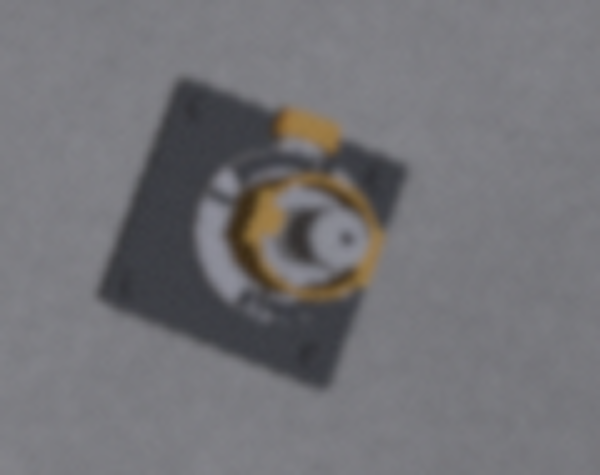

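```bash
cat >> h.py <<'E'
def delta(target,yawy=None):
    """remaining shift in tool units, yaw of tool y wanted (deg) -> turn about tool z in units"""
    s=ctrl.get_state();M=R.from_quat(s['tcp_rot']).as_matrix()
    d=M.T@(np.array(target)-s['eef_pos'])/.03
    ty=np.degrees(np.arctan2(M[1,1],M[0,1]));
    print('t',s['time'],'tcp',s['eef_pos'],'ty',ty,'zaxis',M[:,2],'shift u',d,'q6',s['qpos'][5])
    if yawy is not None: print('turn u about z',-((yawy-ty+180)%360-180)/5)
E
python3 - <<'E'
from h import *
np.set_printoptions(precision=4,suppress=True)
d=np.load('top0.npz');K,T=d['K'],d['T']
b=(np.array([[182,78],[408,168],[325,388],[98,297]])-2)/5+[420,195]
p=plane(b,K,T,.012);c=p.mean(0);print(p[:,:2],c)
for i,o in ((0,90),(1,180),(2,-90),(3,0)):
    e=p[(i+1)%4]-p[i];print(np.linalg.norm(e),np.degrees(np.arctan2(e[1],e[0]))+o)
for z,q in((.107,(348,238)),(.077,(313,237))):print(plane((np.array(q)-2)/5+[420,195],K,T,z))
# gives tool coords after yaw to -111
delta([c[0],c[1],.23],-111)
s=ctrl.get_state();M=R.from_euler('z',-21,degrees=True).as_matrix()@np.diag([1,-1,-1]);print('after yaw',M.T@(np.array([c[0],c[1],.23])-s['eef_pos'])/.03)
E
```

```text
[[ 0.5537 -0.1856]
 [ 0.5148 -0.2873]
 [ 0.4158 -0.2481]
 [ 0.4543 -0.1468]] [ 0.4846 -0.2169  0.012 ]
0.10881605783912347 -20.940654898040705
0.1064948576148763 338.40103517108867
0.10838189806298276 -20.834182207327984
0.10669215323578823 -21.364484073541302
[[ 0.4847 -0.2193  0.107 ]]
[[ 0.4843 -0.2174  0.077 ]]
t 0.15 tcp [ 0.2836 -0.612   0.2302] ty -65.14503645982255 zaxis [-0.0005  0.0018 -1.    ] shift u [11.6147 -9.1311  0.0277] q6 -0.1500038716459252
turn u about z 9.170992708035488
after yaw [  1.537  -14.6941   0.0068]
```

>>> {"name": "send_rows", "arguments": {
  "translation": [
    [0.97,-0.76,0],
    [0.97,-0.76,0],
    [0.97,-0.76,0],
    [0.97,-0.76,0],
    [0.97,-0.76,0]
  ],
  "rotation": [
    [0,0,0],
    [0,0,0],
    [0,0,0],
    [0,0,0],
    [0,0,0]
  ],
  "grip": [85,85,85,85,85]
}}

```text
time: 0.78
eef_pos: [0.3682, -0.4465, 0.2309]
tcp_rot: [0.977, 0.215, -0.0, -0.0]
contact_force: [0.1, -0.5, 0.8]
opening: 0.996
```

>>> {"name": "send_rows", "arguments": {
  "translation": [
    [0.97,-0.76,0],
    [0.97,-0.76,0],
    [0.97,-0.76,0],
    [0.97,-0.76,0],
    [0.97,-0.76,0]
  ],
  "rotation": [
    [0,0,0],
    [0,0,0],
    [0,0,0],
    [0,0,0],
    [0,0,0]
  ],
  "grip": [85,85,85,85,85]
}}

```text
time: 1.4
eef_pos: [0.4522, -0.282, 0.2311]
tcp_rot: [0.977, 0.215, -0.0, -0.0]
contact_force: [0.9, 0.3, -0.5]
opening: 0.994
```

>>> {"name": "send_rows", "arguments": {
  "translation": [
    [0.97,-0.76,0],
    [0.97,-0.76,0],
    [0,0,0],
    [0,0,0],
    [0,0,0]
  ],
  "rotation": [
    [0,0,0.92],
    [0,0,0.92],
    [0,0,0.92],
    [0,0,0.92],
    [0,0,0.92]
  ],
  "grip": [85,85,85,85,85]
}}

```text
time: 2.02
eef_pos: [0.488, -0.2185, 0.2309]
tcp_rot: [1.0, 0.015, -0.0, -0.0]
contact_force: [-0.2, -0.9, -0.2]
opening: 0.993
```

>>> {"name": "send_rows", "arguments": {
  "translation": [
    [0,0,0],
    [0,0,0],
    [0,0,0],
    [0,0,0],
    [0,0,0]
  ],
  "rotation": [
    [0,0,0.92],
    [0,0,0.92],
    [0,0,0.92],
    [0,0,0.92],
    [0,0,0.92]
  ],
  "grip": [85,85,85,85,85]
}}

```text
time: 2.65
eef_pos: [0.4879, -0.2187, 0.231]
tcp_rot: [0.983, -0.185, -0.0, -0.0]
contact_force: [-0.2, -0.4, -0.4]
opening: 1.001
```

```bash
python3 - <<'E'
from h import *
np.set_printoptions(precision=4,suppress=True)
im,K,T=cam('wrist');np.savez('wrist1.npz',im=im,K=K,T=T)
a=cv2.resize(im,None,fx=1.25,fy=1.25);cv2.imwrite('pics/w1.png',a)
c=np.array([.4846,-.217]);print('pred px axis z=.107,.077,.012',proj([[*c,.107],[*c,.077],[*c,.012]],K,T)*1.25)
delta([*c,.23],-111.2)
E
```

```text
pred px axis z=.107,.077,.012 [[404.6486 236.9405]
 [404.6275 224.5845]
 [404.5929 204.3795]]
t 2.7 tcp [ 0.488  -0.2187  0.2309] ty -111.3898335727907 zaxis [-0.0006  0.0004 -1.    ] shift u [-0.1249 -0.0115  0.0312] q6 1.3329442711559545
turn u about z -0.03796671455813794
```

View pics/w1.png

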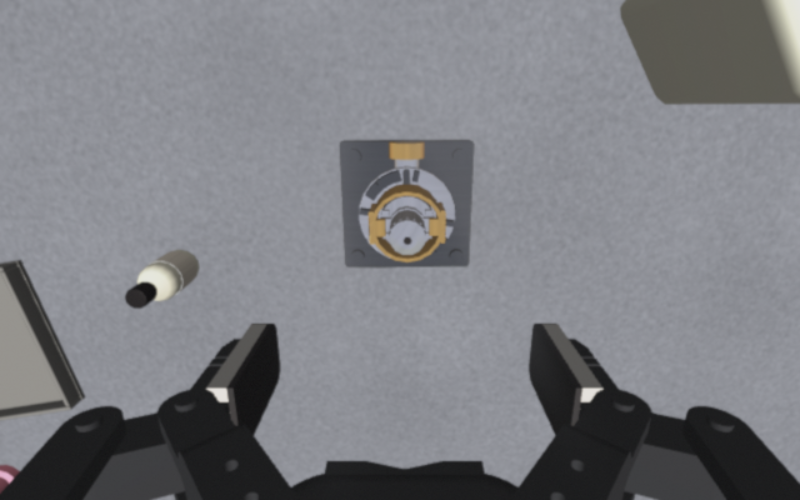

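```bash
python3 - <<'E'
from h import *
np.set_printoptions(precision=4,suppress=True)
d=np.load('wrist1.npz');im,K,T=d['im'],d['K'],d['T']
p=plane(np.array([[340,140],[474,140],[470,267],[346,267]])/1.25,K,T,.012);print(p[:,:2],p.mean(0))
for i,o in ((0,90),(2,-90)):
    e=p[(i+1)%4]-p[i];print(np.linalg.norm(e),np.degrees(np.arctan2(e[1],e[0]))+o)
print('hole',plane(np.array([407,240])/1.25,K,T,.107))
hsv=cv2.cvtColor(im,cv2.COLOR_BGR2HSV);m=((hsv[...,0]>10)&(hsv[...,0]<28)&(hsv[...,1]>110)).astype(np.uint8);m[:145]=0;m[220:]=0
m[:,:270]=0;m[:,380:]=0
ys,xs=np.nonzero(m);print('collar cols',xs.min(),xs.max(),'rows',ys.min(),ys.max())
xm=(xs.min()+xs.max())/2;print('flat mid at flats row',plane([xm+.5,228/1.25],K,T,.075))
E
```

```text
[[ 0.5531 -0.1876]
 [ 0.5137 -0.2886]
 [ 0.4109 -0.2504]
 [ 0.4507 -0.1481]] [ 0.4821 -0.2187  0.012 ]
0.10835367298388665 -21.295386219330894
0.10978219193040119 -21.279055094200075
hole [[ 0.4821 -0.2177  0.107 ]]
collar cols 295 355 rows 148 208
flat mid at flats row [[ 0.4812 -0.2174  0.075 ]]
```

The wrist view shows the collar centred at about (407,228), aligned with the jaws. The nozzle hole is at (407,240).

>>> {"name": "send_rows", "arguments": {
  "translation": [
    [-0.17,0.04,1],
    [0,0,1],
    [0,0,1],
    [0,0,1],
    [0,0,1]
  ],
  "rotation": [
    [0,0,0],
    [0,0,0],
    [0,0,0],
    [0,0,0],
    [0,0,0]
  ],
  "grip": [85,85,85,85,85]
}}

```text
time: 3.32
eef_pos: [0.4828, -0.218, 0.0802]
tcp_rot: [0.983, -0.183, -0.0, -0.0]
contact_force: [-0.0, 0.3, 0.0]
opening: 0.993
```

>>> {"name": "send_rows", "arguments": {
  "translation": [
    [0,0,0.6],
    [0,0,0.5],
    [0,0,0]
  ],
  "rotation": [
    [0,0,0],
    [0,0,0],
    [0,0,0]
  ],
  "grip": [85,85,70]
}}

```text
time: 3.7
eef_pos: [0.4825, -0.2178, 0.0474]
tcp_rot: [0.983, -0.183, -0.001, -0.0]
contact_force: [0.1, 0.1, -0.2]
opening: 0.824
```

```bash
python3 - <<'E'
from h import *
np.set_printoptions(precision=4,suppress=True)
im,K,T=cam('wrist');np.savez('wrist2.npz',im=im,K=K,T=T)
cv2.imwrite('pics/w2.png',cv2.resize(im,None,fx=1.25,fy=1.25))
delta([.4828,-.218,.048],-111.3)
c=[.4828,-.218];print(proj([[*c,.107],[*c,.077]],K,T)*1.25)
E
```

```text
t 3.75 tcp [ 0.4831 -0.2183  0.0484] ty -111.13514121410432 zaxis [-0.  0. -1.] shift u [-0.0134 -0.0038  0.0141] q6 1.3238721194562415
turn u about z 0.032971757179132054
[[406.8302 447.1245]
 [406.3342 372.1978]]
```

View pics/w2.png

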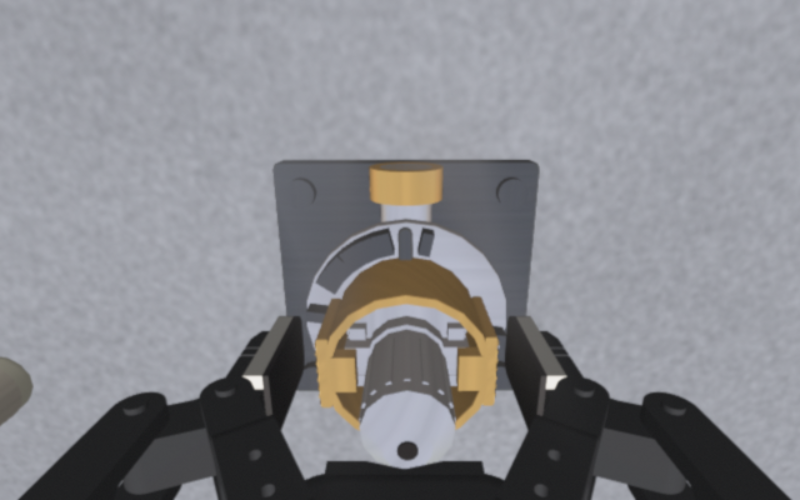

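The picture shows the flats at columns 318 and 497, centred between the pads at 300 and 510. I'll close on them.

>>> {"name": "send_rows", "arguments": {
  "translation": [
    [0,0,0],
    [0,0,0],
    [0,0,0],
    [0,0,0],
    [0,0,0]
  ],
  "rotation": [
    [0,0,0],
    [0,0,0],
    [0,0,0],
    [0,0,0],
    [0,0,0]
  ],
  "grip": [60,56,50,48,48],
  "squeeze": 60
}}

```text
time: 4.38
eef_pos: [0.4835, -0.2189, 0.0497]
tcp_rot: [0.983, -0.183, 0.001, 0.001]
contact_force: [-3.2, -0.6, 7.2]
opening: 0.62
```

>>> {"name": "send_rows", "arguments": {
  "translation": [
    [0,0,-0.1],
    [0,0,-0.1],
    [0,0,-0.1],
    [0,0,0],
    [0,0,0]
  ],
  "rotation": [
    [0,0,0],
    [0,0,0],
    [0,0,0],
    [0,0,0],
    [0,0,0]
  ],
  "grip": [48,48,48,48,48]
}}

```text
time: 5.0
eef_pos: [0.4834, -0.2188, 0.056]
tcp_rot: [0.983, -0.184, 0.001, 0.001]
contact_force: [3.1, -5.5, -9.9]
opening: 0.622
```

>>> {"name": "send_rows", "arguments": {
  "translation": [
    [0,0,-0.1],
    [0,0,0],
    [0,0,0]
  ],
  "rotation": [
    [0,0,0],
    [0,0,0],
    [0,0,0]
  ],
  "grip": [48,48,48]
}}

```text
time: 5.38
eef_pos: [0.4834, -0.2188, 0.0589]
tcp_rot: [0.983, -0.184, 0.001, 0.001]
contact_force: [3.8, -6.3, -11.0]
opening: 0.62
```

```bash
python3 - <<'E'
from h import *
np.set_printoptions(precision=4,suppress=True)
s=ctrl.get_state();print(s['eef_pos'],s['contact_force'],s['wrist_torque'],s['opening'])
im,K,T=cam('wrist');np.savez('wrist3.npz',im=im,K=K,T=T)
cv2.imwrite('pics/w3.png',cv2.resize(im[100:400,120:520],None,fx=2,fy=2))
E
```

```text
[ 0.4834 -0.2188  0.0589] [  3.7635  -6.2971 -10.9503] [-0.9062 -0.8078  0.0184] 0.6197198764534545
```

View pics/w3.png

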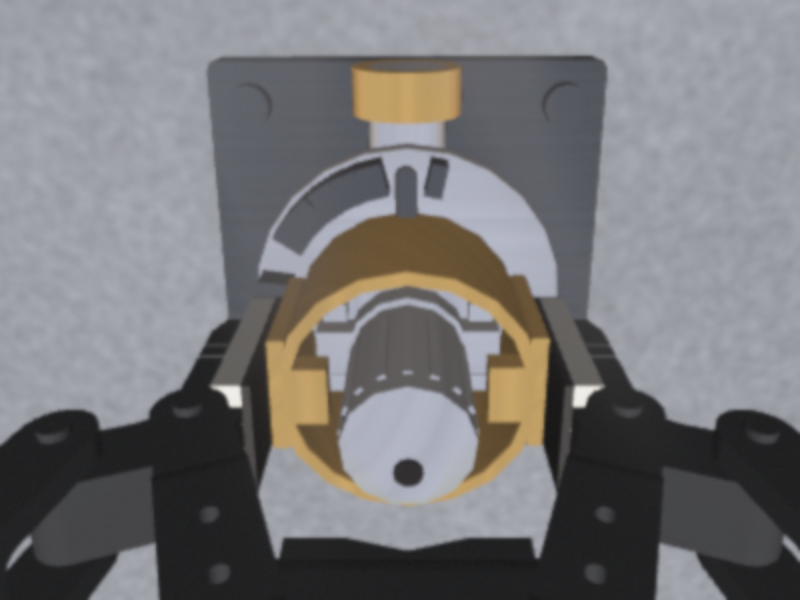

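The picture shows the pads on the flats, with the ring clear around the stem. Next I'll measure the lift from the ring's rear rim.

```bash
python3 - <<'E'
from h import *
np.set_printoptions(precision=2,suppress=True)
for f in('wrist2','wrist3'):
    d=np.load(f+'.npz');im,K,T=d['im'],d['K'],d['T']
    hsv=cv2.cvtColor(im,cv2.COLOR_BGR2HSV)
    m=(hsv[...,0]>10)&(hsv[...,0]<28)&(hsv[...,1]>90)
    M=T[:3,:3];c=np.array([.483,-.2183,0]);yv=np.array([np.cos(np.radians(-111.3)),np.sin(np.radians(-111.3)),0]);xv=np.array([-yv[1],yv[0],0])
    v=hsv[...,2]
    print(f,'col 325 sat brass value rows:',[(r,int(v[r,325])) for r in range(180,255) if m[r,325]][::3])
    for r in (270,285,300,315): 
        x=np.nonzero(m[r,200:450])[0]+200
        if len(x):print(r,x.min(),x.max(),end='; ')
    print()
    for L in(0,.006,.008,.010):
        zt=.077+L
        P=[c+.026*xv+[0,0,zt],c+.023*xv+[0,0,zt],c+.026*xv+[0,0,.043+L],c+.027*yv-.012*xv+[0,0,zt],c-.027*yv-.012*xv+[0,0,zt],c+.027*yv+.012*xv+[0,0,zt],c-.027*yv+.012*xv+[0,0,zt],c+[0,0,.107]]
        print(L,proj(P,K,T).round(1).tolist())
E
```

```text
wrist2 col 325 sat brass value rows: [(209, 106), (212, 105), (215, 107), (218, 106), (221, 108), (224, 108), (227, 107), (230, 106), (233, 108), (236, 163), (239, 198), (242, 196)]
270 254 397; 285 253 397; 300 255 396; 315 256 395; 
0 [[326.0, 233.4], [325.9, 241.2], [325.5, 202.0], [395.5, 324.1], [255.4, 323.7], [399.9, 268.9], [251.7, 268.5], [326.2, 356.9]]
0.006 [[326.1, 240.8], [326.1, 248.8], [325.6, 206.6], [398.7, 334.8], [252.4, 334.4], [403.4, 277.7], [248.3, 277.2], [326.2, 356.9]]
0.008 [[326.1, 243.4], [326.1, 251.6], [325.6, 208.2], [399.8, 338.6], [251.4, 338.1], [404.7, 280.8], [247.1, 280.3], [326.2, 356.9]]
0.01 [[326.2, 246.1], [326.1, 254.4], [325.6, 209.8], [401.0, 342.5], [250.3, 342.0], [406.0, 284.0], [245.9, 283.5], [326.2, 356.9]]
wrist3 col 325 sat brass value rows: [(209, 103), (212, 102), (215, 106), (218, 103), (221, 105), (224, 107), (227, 106), (230, 104), (233, 106), (236, 163), (239, 194), (242, 178)]
270 253 395; 285 253 394; 300 254 393; 315 255 392; 
0 [[324.2, 223.7], [324.2, 230.9], [324.0, 196.7], [388.6, 308.3], [259.3, 308.1], [392.1, 256.6], [256.1, 256.3], [324.3, 333.0]]
0.006 [[324.3, 229.9], [324.3, 237.4], [324.0, 200.7], [391.3, 317.5], [256.7, 317.2], [395.1, 264.0], [253.2, 263.7], [324.3, 333.0]]
0.008 [[324.3, 232.1], [324.3, 239.6], [324.1, 202.0], [392.2, 320.7], [255.7, 320.4], [396.2, 266.6], [252.2, 266.3], [324.3, 333.0]]
0.01 [[324.3, 234.3], [324.3, 242.0], [324.1, 203.5], [393.2, 324.0], [254.8, 323.7], [397.3, 269.3], [251.1, 269.0], [324.3, 333.0]]
```

Lift is about 9 mm. I'll start the counter-clockwise turn (negative about tool z).

>>> {"name": "send_rows", "arguments": {
  "translation": [
    [0,0,0],
    [0,0,0],
    [0,0,0],
    [0,0,0],
    [0,0,0]
  ],
  "rotation": [
    [0,0,-0.4],
    [0,0,-0.7],
    [0,0,-0.7],
    [0,0,-0.7],
    [0,0,-0.5]
  ],
  "grip": [48,48,48,48,48]
}}

```text
time: 6.05
eef_pos: [0.4834, -0.2187, 0.0588]
tcp_rot: [0.999, -0.053, 0.001, 0.001]
contact_force: [5.0, -4.9, -11.5]
opening: 0.62
```

```bash
python3 - <<'E'
from h import *
np.set_printoptions(precision=4,suppress=True)
s=ctrl.get_state();print(s['eef_pos'],s['contact_force'],s['wrist_torque'],s['opening'])
im,K,T=cam('wrist');np.savez('wrist4.npz',im=im,K=K,T=T)
hsv=cv2.cvtColor(im,cv2.COLOR_BGR2HSV);m=(hsv[...,0]>10)&(hsv[...,0]<28)&(hsv[...,1]>90)
v=hsv[...,2];print([(r,int(v[r,325])) for r in range(205,250) if m[r,325]][::3])
for r in(270,285,300,315):
    x=np.nonzero(m[r,200:450])[0]+200;print(r,x.min(),x.max())
delta([.4833,-.2185,.059],-41.3)
E
```

```text
[ 0.4834 -0.2187  0.0588] [  4.9764  -4.8815 -11.4513] [-0.7496 -0.8134 -0.0003] 0.619656640253734
[(209, 100), (212, 102), (215, 105), (218, 103), (221, 104), (224, 105), (227, 106), (230, 105), (233, 106), (236, 162), (239, 195), (242, 189)]
270 253 395
285 253 393
300 254 392
315 255 391
t 6.1 tcp [ 0.4834 -0.2187  0.0588] ty -96.03684309624258 zaxis [ 0.0026 -0.0017 -1.    ] shift u [-0.0037 -0.0057 -0.0065] q6 1.059859865503932
turn u about z -10.947368619248516
```

The collar turned with the tool, the forces are low and the lift is unchanged.

>>> {"name": "send_rows", "arguments": {
  "translation": [
    [0,0,0],
    [0,0,0],
    [0,0,0],
    [0,0,0],
    [0,0,0]
  ],
  "rotation": [
    [0,0,-0.8],
    [0,0,-0.8],
    [0,0,-0.8],
    [0,0,-0.8],
    [0,0,-0.8]
  ],
  "grip": [48,48,48,48,48]
}}

```text
time: 6.72
eef_pos: [0.4833, -0.2185, 0.0587]
tcp_rot: [0.993, 0.121, 0.001, 0.001]
contact_force: [5.3, -4.1, -11.0]
opening: 0.623
```

>>> {"name": "send_rows", "arguments": {
  "translation": [
    [0,0,0],
    [0,0,0],
    [0,0,0],
    [0,0,0],
    [0,0,0]
  ],
  "rotation": [
    [0,0,-0.8],
    [0,0,-0.8],
    [0,0,-0.8],
    [0,0,-0.8],
    [0,0,-0.8]
  ],
  "grip": [48,48,48,48,48]
}}

```text
time: 7.35
eef_pos: [0.4833, -0.2183, 0.0587]
tcp_rot: [0.956, 0.292, 0.001, 0.001]
contact_force: [5.0, -3.7, -11.1]
opening: 0.621
```

>>> {"name": "send_rows", "arguments": {
  "translation": [
    [0,0,0],
    [0,0,0],
    [0,0,0],
    [0,0,0],
    [0,0,0]
  ],
  "rotation": [
    [0,0,-0.7],
    [0,0,-0.7],
    [0,0,-0.7],
    [0,0,-0.6],
    [0,0,0]
  ],
  "grip": [48,48,48,48,48]
}}

```text
time: 7.98
eef_pos: [0.4832, -0.2182, 0.0586]
tcp_rot: [0.916, 0.402, 0.001, 0.001]
contact_force: [5.4, -3.8, -10.9]
opening: 0.624
```

```bash
python3 - <<'E'
from h import *
np.set_printoptions(precision=4,suppress=True)
s=ctrl.get_state();print(s['contact_force'],s['wrist_torque'],s['opening'])
delta([.4833,-.2185,.059],-41.3)
E
```

```text
[  5.3886  -3.7873 -10.946 ] [-0.5675 -0.7949  0.046 ] 0.6236617068884269
t 7.975 tcp [ 0.4832 -0.2182  0.0586] ty -42.654368051832286 zaxis [ 0.0019 -0.0007 -1.    ] shift u [-0.0045  0.0099 -0.0132] q6 0.12813053772514713
turn u about z -0.2708736103664592
```

>>> {"name": "send_rows", "arguments": {
  "translation": [
    [0,0,0],
    [0,0,0.1],
    [0,0,0.1],
    [0,0,0.1],
    [0,0,0]
  ],
  "rotation": [
    [0,0,-0.2],
    [0,0,0],
    [0,0,0],
    [0,0,0],
    [0,0,0]
  ],
  "grip": [48,48,48,48,48]
}}

```text
time: 8.6
eef_pos: [0.4832, -0.2182, 0.0502]
tcp_rot: [0.912, 0.409, 0.001, 0.0]
contact_force: [3.9, -3.7, -7.9]
opening: 0.618
```

```bash
python3 - <<'E'
from h import *
np.set_printoptions(precision=4,suppress=True)
s=ctrl.get_state();print(s['contact_force'],s['wrist_torque'],s['opening'])
delta([.4833,-.2185,.059],-41.3)
E
```

```text
[ 3.9106 -3.7399 -7.9164] [-0.5009 -0.6931  0.0614] 0.6177950222436773
t 8.6 tcp [ 0.4832 -0.2182  0.0502] ty -41.669481448789384 zaxis [ 0.0013 -0.0004 -1.    ] shift u [-0.0042  0.0095 -0.2931] q6 0.11106139691862368
turn u about z -0.07389628975787446
```

>>> {"name": "send_rows", "arguments": {
  "translation": [
    [0,0,0.05],
    [0,0,0],
    [0,0,0],
    [0,0,0],
    [0,0,0]
  ],
  "rotation": [
    [0,0,0],
    [0,0,0],
    [0,0,0],
    [0,0,0],
    [0,0,0]
  ],
  "grip": [48,48,58,66,70]
}}

```text
time: 9.22
eef_pos: [0.4829, -0.218, 0.0501]
tcp_rot: [0.912, 0.41, -0.0, -0.0]
contact_force: [0.9, 0.8, -0.5]
opening: 0.82
```

>>> {"name": "send_rows", "arguments": {
  "translation": [
    [0,0,-0.3],
    [0,0,-1],
    [0,0,-1],
    [0,0,-1],
    [0,0,0]
  ],
  "rotation": [
    [0,0,0],
    [0,0,0],
    [0,0,0],
    [0,0,0],
    [0,0,0]
  ],
  "grip": [80,80,80,80,80]
}}

```text
time: 9.85
eef_pos: [0.4848, -0.2194, 0.1525]
tcp_rot: [0.912, 0.41, 0.002, 0.003]
contact_force: [-0.4, -0.2, 0.5]
opening: 0.936
```

```bash
python3 - <<'E'
from h import *
np.set_printoptions(precision=4,suppress=True)
im,K,T=cam('wrist');np.savez('wrist5.npz',im=im,K=K,T=T)
cv2.imwrite('pics/w5.png',cv2.resize(im[60:360,120:520],None,fx=2,fy=2))
delta([.483,-.218,.080],-41.3)
E
```

```text
t 9.9 tcp [ 0.4837 -0.2186  0.1504] ty -41.640195442332114 zaxis [ 0.0026 -0.0018 -1.    ] shift u [-0.0012 -0.0367  2.3455] q6 0.11103077833488115
turn u about z -0.06803908846642344
```

View pics/w5.png

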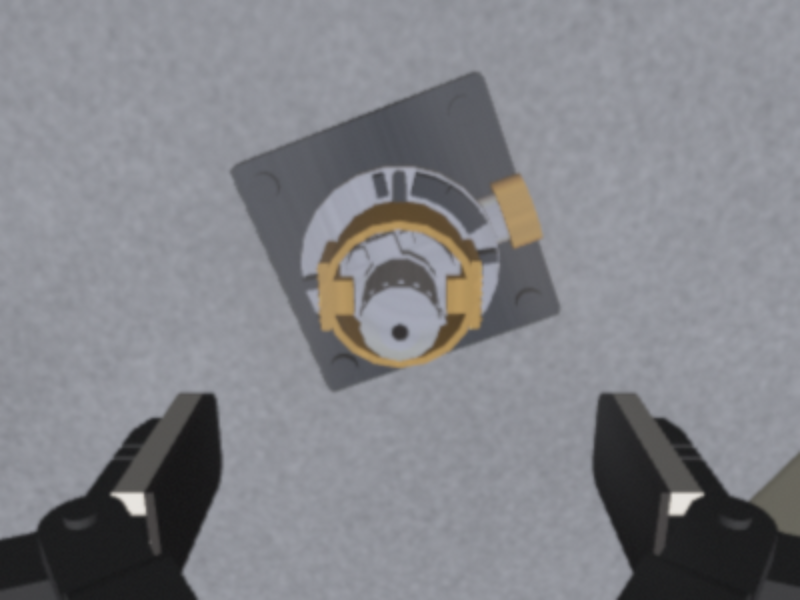

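```bash
python3 - <<'E'
from h import *
np.set_printoptions(precision=4,suppress=True)
d=np.load('wrist5.npz');im,K,T=d['im'],d['K'],d['T']
hsv=cv2.cvtColor(im,cv2.COLOR_BGR2HSV);m=(hsv[...,0]>10)&(hsv[...,0]<28)&(hsv[...,1]>90)
print([(r,int(hsv[r,320,2])) for r in range(150,190) if m[r,320]])
for r in (195,205,215,220):
    x=np.nonzero(m[r,240:385])[0]+240;print(r,x.min(),x.max())
y=np.radians(-41.6);yv=np.array([np.cos(y),np.sin(y),0]);xv=np.array([-yv[1],yv[0],0]);c=np.array([.483,-.218,0])
for L in(0,.003,.007):
    z=[0,0,.077+L];print(L,proj([c+.026*xv+z,c-.026*xv+z,c+.027*yv-.005*xv+z,c-.027*yv-.005*xv+z],K,T).round(1).tolist())
print('hole',proj(c+[0,0,.107],K,T),plane([320,225.5],K,T,.107))
E
```

```text
[(162, 91), (163, 92), (164, 93), (165, 93), (166, 94), (167, 93), (168, 93), (169, 99), (170, 134), (171, 173), (172, 181), (173, 180)]
195 279 359
205 280 359
215 280 359
220 280 360
0 [[320.7, 169.5], [320.9, 243.5], [361.3, 214.7], [280.4, 214.9]]
0.003 [[320.7, 170.6], [320.9, 245.4], [361.8, 216.3], [279.9, 216.5]]
0.007 [[320.7, 172.1], [320.9, 248.0], [362.4, 218.5], [279.2, 218.8]]
hole [[320.8032 225.1169]] [[ 0.4825 -0.2179  0.107 ]]
```

The collar is aligned with the jaws in the released notch, and its width and front rim (row 243) match fully down. Now I'll grip the stem.

>>> {"name": "send_rows", "arguments": {
  "translation": [
    [0,-0.03,0.9],
    [0,0,0.9],
    [0,0,0.52],
    [0,0,0],
    [0,0,0]
  ],
  "rotation": [
    [0,0,0],
    [0,0,0],
    [0,0,0],
    [0,0,0],
    [0,0,0]
  ],
  "grip": [80,70,60,45,30],
  "squeeze": 40
}}

```text
time: 10.52
eef_pos: [0.4828, -0.2179, 0.0798]
tcp_rot: [0.912, 0.41, 0.0, 0.0]
contact_force: [0.1, -1.2, 0.2]
opening: 0.355
```

>>> {"name": "send_rows", "arguments": {
  "translation": [
    [0,0,0],
    [0,0,0],
    [0,0,0],
    [0,0,0]
  ],
  "rotation": [
    [0,0,0],
    [0,0,0],
    [0,0,0],
    [0,0,0]
  ],
  "grip": [22,18,18,18]
}}

```text
time: 11.02
eef_pos: [0.4831, -0.2181, 0.0804]
tcp_rot: [0.912, 0.41, 0.001, 0.001]
contact_force: [-0.6, -0.5, 4.1]
opening: 0.268
```

```bash
python3 - <<'E'
from h import *
np.set_printoptions(precision=4,suppress=True)
s=ctrl.get_state();print(s['contact_force'],s['opening'])
im,K,T=cam('wrist');cv2.imwrite('pics/w6.png',cv2.resize(im[100:400,120:520],None,fx=1.5,fy=1.5))
delta([.483,-.218,.080],-41.3)
E
```

```text
[-0.617  -0.5051  4.1193] 0.2677817535631582
t 11.075 tcp [ 0.4831 -0.2181  0.0804] ty -41.645246818028426 zaxis [ 0.0017 -0.0012 -1.    ] shift u [ 0.0003 -0.0042  0.0128] q6 0.11124378596553743
turn u about z -0.06904936360568854
```

View pics/w6.png

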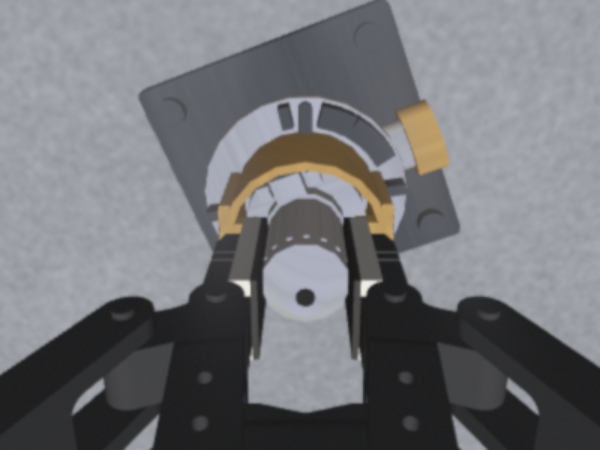

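The stem is centred between the pads. I'll lift it straight out.

>>> {"name": "send_rows", "arguments": {
  "translation": [
    [0,0,-0.2],
    [0,0,-0.4],
    [0,0,-0.7],
    [0,0,-0.8],
    [0,0,-0.7]
  ],
  "rotation": [
    [0,0,0],
    [0,0,0],
    [0,0,0],
    [0,0,0],
    [0,0,0]
  ],
  "grip": [18,18,18,18,18]
}}

```text
time: 11.7
eef_pos: [0.4821, -0.2174, 0.1643]
tcp_rot: [0.912, 0.41, -0.0, -0.0]
contact_force: [-0.2, -0.3, -1.1]
opening: 0.264
```

```bash
python3 - <<'E'
from h import *
np.set_printoptions(precision=4,suppress=True)
s=ctrl.get_state();print(s['contact_force'],s['opening'])
im,K,T=cam('wrist');np.savez('wrist7.npz',im=im,K=K,T=T);im2,K2,T2=cam('side')
a=cv2.resize(im[60:400,100:540],(518,400));b=cv2.resize(im2[110:210,360:470],(270,245))
o=np.zeros((400,790,3),np.uint8);o[:,:518]=a;o[:245,520:]=b
cv2.imwrite('pics/w7.png',o)
delta([.502,.199,.16])
E
```

```text
[-0.2154 -0.3445 -1.0509] 0.2641937764092873
t 11.8 tcp [ 0.4837 -0.2184  0.1663] ty -41.637512559713464 zaxis [ 0.0045 -0.0032 -1.    ] shift u [10.8051 -8.7888  0.1696] q6 0.11120789811083674
```

View pics/w7.png

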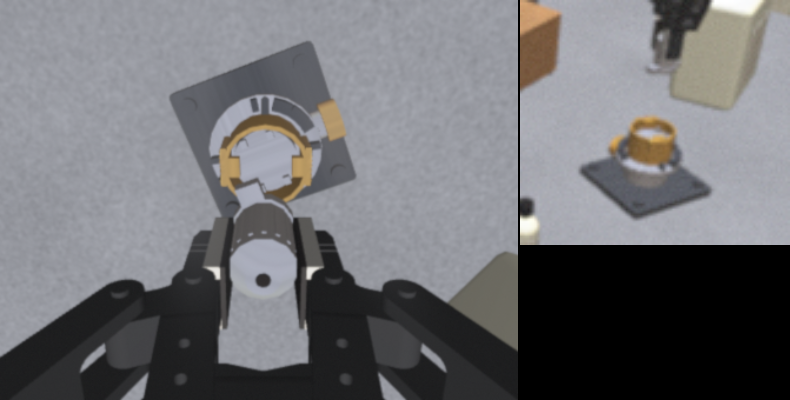

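The nozzle is held clear of the coupler, and the collar at about (265,165) is down and still turned. I'll carry the nozzle to the tray.

>>> {"name": "send_rows", "arguments": {
  "translation": [
    [0.5,-0.41,0],
    [0.86,-0.7,0],
    [0.86,-0.7,0],
    [0.86,-0.7,0],
    [0.86,-0.7,0]
  ],
  "rotation": [
    [0,0,0],
    [0,0,0],
    [0,0,0],
    [0,0,0],
    [0,0,0]
  ],
  "grip": [18,18,18,18,18]
}}

```text
time: 12.42
eef_pos: [0.4874, -0.0627, 0.1614]
tcp_rot: [0.912, 0.41, -0.001, -0.001]
contact_force: [0.8, 0.8, -1.0]
opening: 0.264
```

>>> {"name": "send_rows", "arguments": {
  "translation": [
    [0.86,-0.7,0],
    [0.86,-0.7,0],
    [0.86,-0.7,0],
    [0.86,-0.7,0],
    [0.86,-0.7,0]
  ],
  "rotation": [
    [0,0,0],
    [0,0,0],
    [0,0,0],
    [0,0,0],
    [0,0,0]
  ],
  "grip": [18,18,18,18,18]
}}

```text
time: 13.05
eef_pos: [0.4942, 0.103, 0.1614]
tcp_rot: [0.912, 0.41, -0.002, -0.001]
contact_force: [0.4, -0.3, -0.6]
opening: 0.259
```

>>> {"name": "send_rows", "arguments": {
  "translation": [
    [0.86,-0.7,0],
    [0.86,-0.7,0],
    [0.84,-0.68,0],
    [0,0,0],
    [0,0,0]
  ],
  "rotation": [
    [0,0,0],
    [0,0,0],
    [0,0,0],
    [0,0,0],
    [0,0,0]
  ],
  "grip": [18,18,18,18,18]
}}

```text
time: 13.68
eef_pos: [0.4992, 0.1999, 0.1619]
tcp_rot: [0.912, 0.41, -0.001, -0.0]
contact_force: [0.3, -0.3, -1.4]
opening: 0.26
```

```bash
python3 - <<'E'
from h import *
np.set_printoptions(precision=4,suppress=True)
s=ctrl.get_state();print(s['contact_force'],s['opening'])
im,K,T=cam('wrist');cv2.imwrite('pics/w8.png',im)
delta([.502,.199,.0204])
print('tray floor spot, spare px',proj([[.502,.199,.004],[.504,.307,.03]],K,T))
E
```

```text
[ 0.3237 -0.2954 -1.3709] 0.2604195671847228
t 13.725 tcp [0.4996 0.1995 0.1623] ty -41.6479001030773 zaxis [-0.002  -0.0006 -1.    ] shift u [0.0501 0.0749 4.7285] q6 0.9182895822623339
tray floor spot, spare px [[327.9553 174.5214]
 [234.517   76.2104]]
```

View pics/w8.png

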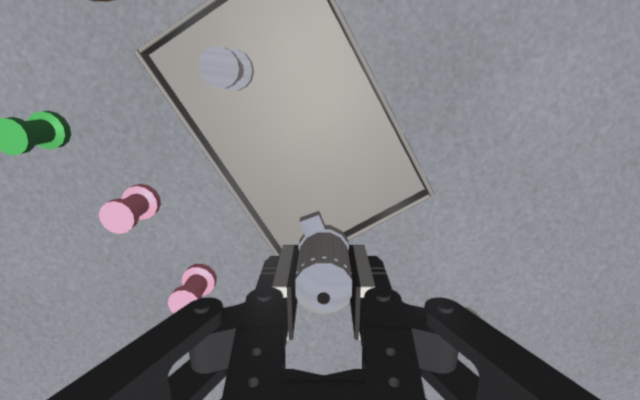

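The view shows the tray's free half with the floor target at about (328,174). The spare is at (225,68), well clear, so I'll lower the nozzle.

>>> {"name": "send_rows", "arguments": {
  "translation": [
    [0.05,0.07,1],
    [0,0,1],
    [0,0,1],
    [0,0,1],
    [0,0,0.45]
  ],
  "rotation": [
    [0,0,0],
    [0,0,0],
    [0,0,0],
    [0,0,0],
    [0,0,0]
  ],
  "grip": [18,18,18,18,18]
}}

```text
time: 14.35
eef_pos: [0.5017, 0.1983, 0.0277]
tcp_rot: [0.913, 0.409, -0.002, -0.0]
contact_force: [-0.8, -0.4, -1.2]
opening: 0.262
```

>>> {"name": "send_rows", "arguments": {
  "translation": [
    [0,0,0.1],
    [0,0,0.1],
    [0,0,0],
    [0,0,0]
  ],
  "rotation": [
    [0,0,0],
    [0,0,0],
    [0,0,0],
    [0,0,0]
  ],
  "grip": [18,18,18,18]
}}

```text
time: 14.85
eef_pos: [0.5037, 0.1997, 0.0246]
tcp_rot: [0.912, 0.41, 0.001, 0.0]
contact_force: [0.5, 0.8, -1.6]
opening: 0.267
```

>>> {"name": "send_rows", "arguments": {
  "translation": [
    [0,0,0.07],
    [0,0,0],
    [0,0,0]
  ],
  "rotation": [
    [0,0,0],
    [0,0,0],
    [0,0,0]
  ],
  "grip": [18,18,18]
}}

```text
time: 15.22
eef_pos: [0.5031, 0.1995, 0.0216]
tcp_rot: [0.912, 0.41, -0.0, 0.0]
contact_force: [0.1, 0.2, -0.1]
opening: 0.264
```

>>> {"name": "send_rows", "arguments": {
  "translation": [
    [0,0,0.06],
    [0,0,0],
    [0,0,0]
  ],
  "rotation": [
    [0,0,0],
    [0,0,0],
    [0,0,0]
  ],
  "grip": [18,18,18]
}}

```text
time: 15.6
eef_pos: [0.5034, 0.1996, 0.0204]
tcp_rot: [0.912, 0.41, 0.0, 0.0]
contact_force: [-2.0, -1.1, 5.0]
opening: 0.267
```

It touched down with +5 N. I'll release gently and retreat.

>>> {"name": "send_rows", "arguments": {
  "translation": [
    [0,0,0],
    [0,0,0],
    [0,0,0],
    [0,0,0],
    [0,0,0]
  ],
  "rotation": [
    [0,0,0],
    [0,0,0],
    [0,0,0],
    [0,0,0],
    [0,0,0]
  ],
  "grip": [24,27,33,42,50]
}}

```text
time: 16.23
eef_pos: [0.503, 0.1995, 0.0197]
tcp_rot: [0.912, 0.41, -0.0, -0.0]
contact_force: [0.1, 0.1, 0.3]
opening: 0.586
```

>>> {"name": "send_rows", "arguments": {
  "translation": [
    [0,0,-0.3],
    [0,0,-0.7],
    [0,0,-1],
    [0,0,-1],
    [0,0,-1]
  ],
  "rotation": [
    [0,0,0],
    [0,0,0],
    [0,0,0],
    [0,0,0],
    [0,0,0]
  ],
  "grip": [52,52,52,52,52]
}}

```text
time: 16.85
eef_pos: [0.5032, 0.1996, 0.1415]
tcp_rot: [0.912, 0.41, 0.0, 0.0]
contact_force: [0.1, 0.5, -0.4]
opening: 0.61
```

```bash
python3 - <<'E'
from h import *
np.set_printoptions(precision=4,suppress=True)
s=ctrl.get_state();print(s['time'],s['eef_pos'],s['contact_force'])
im,K,T=cam('wrist');im2,K2,T2=cam('side')
a=cv2.resize(im,(480,300));b=cv2.resize(im2[120:340,200:480],(480,300))
cv2.imwrite('pics/w9.png',np.vstack([a,b]))
E
```

```text
16.85 [0.5032 0.1996 0.1415] [ 0.086   0.4846 -0.4236]
```

View pics/w9.png

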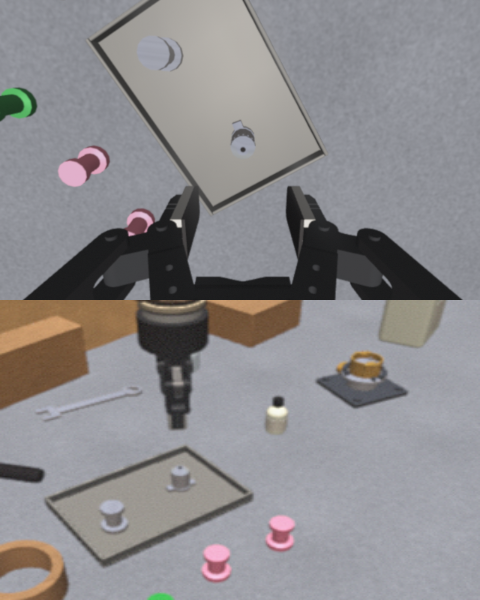

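The nozzle stands upright in the tray at (180,478) in the lower view. The spare is standing at (112,515), the flask at (277,415), and the collar is down at (365,365). The gripper is clear of everything.

```bash
python3 -c "
from plant import ticket
print(ticket.sign_off())"
```

```text
the job is handed in; nothing more can be done
None
```

The nozzle is off the coupler and standing upright in the tray's free half. I handed the job in at about 17 s of robot time; no verdict was reported.

- **Collar:** I gripped it on its flats, raised it about 9 mm (estimated from the wrist camera) and turned it about 70° counter-clockwise. I then lowered it into the released notch and let go. From the wrist picture the flats had turned with the tool, and the ring's size matched fully down. The far rim's row read 1 to 2 pixels off, as it did before lifting, so I took that as calibration error.
- **Nozzle:** I lifted it straight out, carried it over the flask and set it on the tray floor, touching down at about 5 N. I released it and backed off about 120 mm.
- **Last checks:** The final pictures show the nozzle and spare upright in the tray, the flask standing and the collar down. The robot was touching nothing, with the contact force near zero. The jar was out of frame in those pictures, but the arm never went near it.

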